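Seat the round heat disc and hold the spring plunger on its third notch

ROBOT

A 7-joint arm with a two-finger parallel gripper is mounted at the origin on a cart in front of the work surface, level with it; the furniture and walls round the work are solid. World frame = base frame: x ahead of the robot, y to its left, z up, the work surface at z = 0. Lengths are in m, angles in rad, forces in N, time in s.
With the tool pointing down it reaches from about 0.4 to 0.9 m from the base axis. Payload 5.5 kg.
Tool frame: the origin (TCP) lies midway between the tips of the shut fingers; the grasp point (between the pads) lies arm.grasp_offset behind it (arm.grasp_offset is the distance from the TCP to the grasp point, in m); y points along the fingers, z is the direction in which the jaws open and shut, and the axes are right-handed (so a half turn about y gives the same grasp; the last joint's range is limited). The gripper opens to 85 mm and grips with 20 to 120 N. Pads are 22 mm wide; open, the fingers measure 114 mm over their backs; the gripper's body (76 mm by 85 mm) begins 54 mm behind the grasp point. The pads swing forward as they close: fully open they stand 13 mm farther back than shut.
Start: joints at [-0.863, 0.501, -0.427, 1.55, 0.221, 1.138, -0.21], TCP at [0.28, 0.587, 0.231] pointing down, gripper open.
Joint ranges: [-2.88, 2.88], [-0.31, 2.03], [-1.54, 1.56], [0.2, 2.42], [-1.41, 4.55], [0.19, 2.02], [-2.57, 2.57]. Speed limits (rad/s): [2.57, 2.57, 3.14, 3.14, 3.14, 3.14, 3.14].

INTERFACE

Orientations are given as a unit quaternion [w, x, y, z].
In Python, from station import status, viewer, finish_job, arm gives the robot as it stands.
- The arm moves only by the tool send_rows, never from a script. Its argument "motion" is a list of rows, each a list of 5 numbers: the shift along the tool's x, y, z in mm, then the turn about the tool's y in degrees, then the closure, from 0 (fully open) to 1 (shut). A call has 1 to 5 rows; each row is the pose to reach, as a shift and turn from the pose commanded when the call began, along the tool's axes at that moment; what a row does not reach only later rows make up. A row lasts 1/10 s, in which the tool goes at most 50 mm and 8.59 degrees, less where a joint would pass 70% of its speed; a pose out of reach is approached as far as the arm can. A call with a gripper value outside its range is refused whole. The fingers move at their own pace and stop on an object; "grip_force" is the grip in N (left out, the last holds). Time passes only in rows, so rows that repeat a pose let the fingers close. It gives the time, the measured TCP pose, the force and the opening at its end, in the units of the state.
- status.sense(): the state, without advancing time (a new reading comes with each control period).
- viewer.get_image(name): name is "scene" or "side" or "wrist"; returns a dict with "image" (384x512x3 uint8, red, green, blue), "mtx" (3x3 intrinsics, pixels), "dist" ([k1, k2, p1, p2, k3] as OpenCV has them; the pictures are not rectified), "rvec" (rotation vector, rad) and "tvec" (3), from world to camera coordinates, as OpenCV has them. Camera axes: x right, y down, z forward; pixel columns grow to the right and rows downward; lengths in m; the calibration is good to about 2 mm. A picture is of the moment at which its call begins. There is no depth.
- finish_job(): hands the job in, once; it reports no verdict.
The state is a dict: "time_s": time; "qpos": joint angles; "dq": joint speeds; "effort": joint torques, N m; "tool_pos": TCP position; "ee_rot": TCP orientation; "ft_force": force on the tool from outside, world axes, zero at the start; "ft_torque": the same for the moment, N m; "finger_gap": finger opening in m.
Only numpy, scipy, OpenCV 4.12 (cv2) and the standard library are available. Lean on these libraries where they do the work, as an engineer would, in place of code of your own. Each camera call takes 0.05 s, during which the arm holds its last target. There are 200 camera calls.

TASK

Lift the round steel heat disc by its knob, lay it flat and fully home in the round well of the charging station (not the square well) and let go of it; then press the station's spring-return plunger down past the first two notches to the third and hold it there for at least two seconds. The program finishes while still holding the plunger down on the third notch; leave the square disc, jars, shaker and tub where they stand.

Things in the scene. Friction and masses are not known exactly. Their poses are not given: they have to be found in the camera images.
- round_disc_knob (a point): The ROUND heat disc: loose steel disc, 64 mm diameter, 12 mm thick, about 0.25 kg, with an upright black knob in its middle, 22 mm diameter, from the disc's top face up to 40 mm above its underside (slightly waisted in its lowest 5 mm). This point is half-way up the knob, 27 mm above the underside; z is up. Starts flat on the worktop to the left or right of the station.
- round_disc_bottom (a point): Centre of the round disc's underside.
- square_disc_knob (a point): The SQUARE heat disc: the same but a 64 x 64 mm square plate; not used now, leave it. This point is half-way up its knob, 27 mm above its underside.
- square_disc_bottom (a point): Centre of the square disc's underside.
- station: Charging station, fixed: aluminium slab 136 mm (x) by 276 mm (y), 18 mm high, origin at the centre of its underside. A low black column (50 x 56 mm, centre at x = +12 mm, y = 0, top 40 mm above the worktop) stands on it and carries the upright spring plunger. The two well plates lie on the slab at x = -15 mm, y = +90 and -90 mm of this frame; which one is the round one varies.
- round_well_floor (a point): Centre of the floor of the round well: a round recess 68 mm across, 8 mm deep, with a 3 mm bevel round its mouth, in a dark steel plate 92 x 92 mm, 14 mm thick, fixed on the station's slab. The plate's top is 8 mm above this point (32 mm above the worktop).
- square_well_floor (a point): Centre of the floor of the square well: a 68 x 68 mm square recess, 8 mm deep, in an equal plate at the station's other side. The round disc would also drop into it, wrongly.
- plunger_top (a point): Middle of the flat upper face of the plunger's cap, a black plate 40 x 40 mm, 10 mm thick, on an upright stem over the column, with free space above. 96 mm above the worktop when up; moves straight down with the plunger.
- plunger (a joint): Travel of the plunger in m, straight down: 0 up (rest), notches at 0.014, 0.028 and 0.042 (the third), end stop at 0.046. A spring pushes it up with about 7 N at rest and 12 N at the third notch; the notches add a ripple of about 4 N either way, felt as clicks. It always springs back up when let go. Three collars on the stem sink into the column one after the other, the n-th at the n-th notch.
- spice_jar: small glass spice jar with a flat lid, 42 x 42 x 96 mm, loose, a bystander standing upright; origin at the centre of its underside.
- salt_shaker: white salt shaker, 44 x 44 x 90 mm, loose, a bystander standing upright; origin at the centre of its underside.
- brown_jar: small brown stoneware jar with a black lid, 72 x 72 x 87 mm, loose, a bystander standing upright; origin at the centre of its underside.
- blue_tub: small white tub with a blue lid, 69 x 69 x 66 mm, loose, a bystander standing upright; origin at the centre of its underside.
There are look-alikes about, which are no part of the job. What is shaped like the part that bears round_disc_knob but blue is not meant.

How it is judged:
On the way, in this order (a step that is already met when the one before it is completed fails the run):
1. the round disc lies home in the round well, let go, with the plunger still up (horizontal distance between round_disc_bottom and round_well_floor below 0.004 m and z of round_disc_bottom in the frame of round_well_floor between -0.003 and 0.003 m and angle between round_disc_bottom's own z axis and vertical below 0.06 rad and contact force between the fingers and round_disc below 0.2 N and value of joint plunger below 0.006 m), for 0.2 s.
2. the robot holds the plunger on the third notch for two seconds (horizontal distance between round_disc_bottom and round_well_floor below 0.004 m and z of round_disc_bottom in the frame of round_well_floor between -0.003 and 0.003 m and angle between round_disc_bottom's own z axis and vertical below 0.06 rad and value of joint plunger above 0.037 m), for 2 s.
At the end, for the whole second after the job is handed in: The round disc lies in the round well (centre within 4 mm, underside within 3 mm of the floor, tilt under 0.06 rad), untouched by the fingers; the robot presses the plunger with over 2 N and holds it more than 37 mm down (third notch: 42 mm) through the last second (all of step 2 and contact force between the fingers and round_disc below 0.2 N and contact force between any of the fingers, the arm and plunger above 2 N); the arm keeps its last pose, push and grip.
It fails at once if the square disc is moved more than 3 cm (distance of square_disc_bottom from where it was at the start of the episode above 0.03 m).
It fails at once if a jar, shaker or tub is moved more than 3 cm or tipped (distance of any of spice_jar, salt_shaker, brown_jar, blue_tub from where it was at the start of the episode above 0.03 m or angle between any of spice_jar, salt_shaker, brown_jar, blue_tub's own z axis and vertical above 0.5 rad).
It also fails if it takes over 58 s, if anything falls off the work surface, if the arm or the gripper's body presses on something with over 40 N, if the wrist force passes 120 N, or if a joint passes its speed limit or range.

## Working session

There is one attempt and no reset: what is moved stays moved. The work goes in short steps, Python scripts to look and compute and a tool call to move; the robot and the scene stay as the last step left them, time stands still between calls to the robot, and variables do not carry over. Pictures are saved under pics/ and viewed, about 8 in all and at most 12, crops included, and the job is handed in when it is done.

Besides the shell and the picture viewer there is one more tool, called after "Request:" as name(argument=value, ...) on one line, values as JSON. send_rows: Moves the arm, as the interface text tells. Its arguments: {"type":"object","properties":{"motion":{"type":"array","items":{"type":"array","items":{"type":"number"}}},"grip_force":{"type":"number"}},"required":["motion"]}

```bash
mkdir -p pics; python3 - <<'E'
from station import status, viewer, arm
import cv2,pickle
s=status.sense();print(s['time_s'],s['tool_pos'],s['ee_rot'],s['ft_force'],s['finger_gap'],arm.grasp_offset)
for n in ['scene','side']:
    d=viewer.get_image(n);pickle.dump(d,open(f'pics/{n}0.pkl','wb'))
    cv2.imwrite(f'pics/{n}0.png',cv2.resize(d['image'][:,:,::-1],(800,600),interpolation=cv2.INTER_CUBIC))
E
```

```text
0.0 [0.27944386 0.5860919  0.23027232] [-0.68902969  0.69036352 -0.15610188  0.1557835 ] [-0.00664627 -0.415319   -0.39849752] 0.08556587893248963 0.0187
```

View pics/scene0.png

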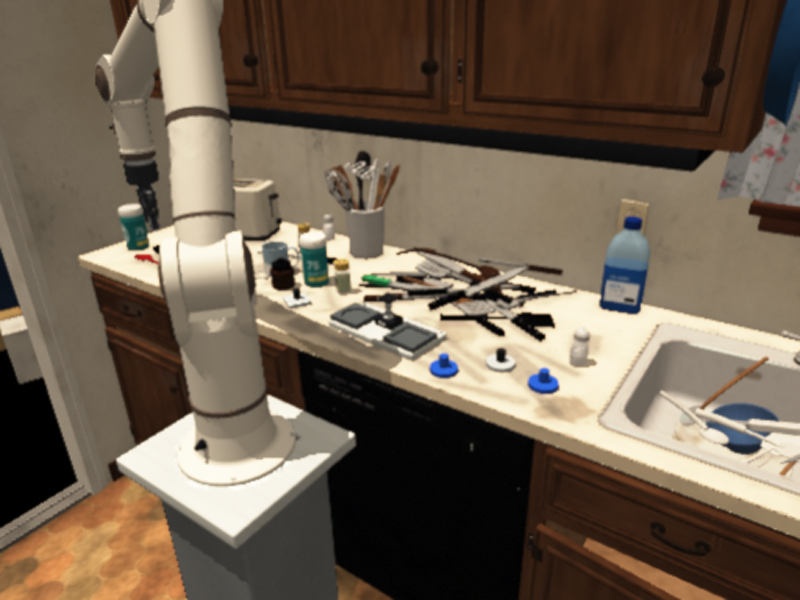

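View pics/side0.png

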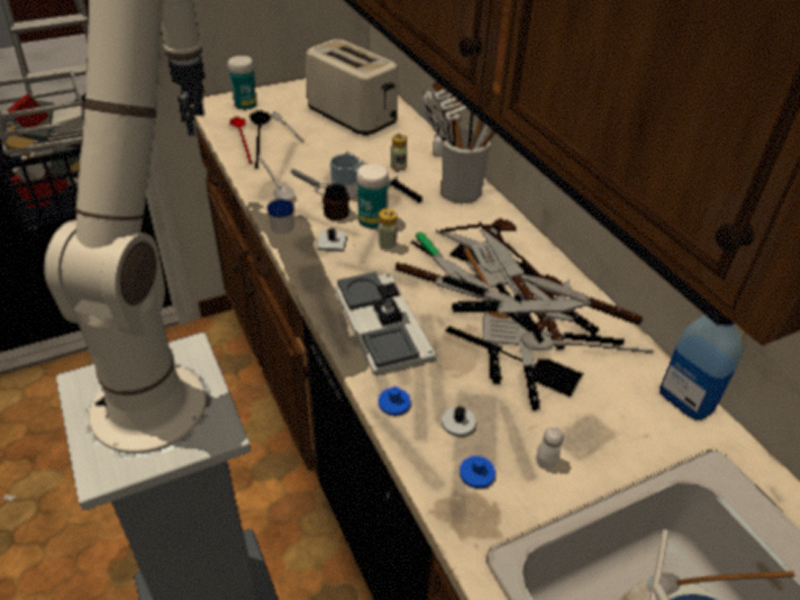

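The scene view shows the steel round disc with a black knob at about (500,360), blue decoys at (444,367) and (544,381), and the square disc at (297,297). The side view shows the same disc at (459,421). The left (far) well at side (368,290) looks round and the near one at (390,346) square.

```bash
cat > h.py <<'E'
import cv2,pickle,numpy as np
from scipy.optimize import least_squares
def ray(d,uv):
    R=cv2.Rodrigues(np.array(d['rvec'],float))[0];t=np.array(d['tvec'],float).ravel()
    p=cv2.undistortPoints(np.array([[uv]],float),np.array(d['mtx'],float),np.array(d['dist'],float)).ravel()
    return -R.T@t, R.T@np.array([p[0],p[1],1])
def onz(d,uv,z):
    c,r=ray(d,uv);return c+r*(z-c[2])/r[2]
def tri(obs):
    A=[];b=[]
    for d,uv in obs:
        c,r=ray(d,uv);r=r/np.linalg.norm(r);P=np.eye(3)-np.outer(r,r);A.append(P);b.append(P@c)
    return np.linalg.lstsq(np.vstack(A),np.hstack(b),rcond=None)[0]
def proj(d,X):
    return cv2.projectPoints(np.array(X,float).reshape(-1,3),np.array(d['rvec'],float),np.array(d['tvec'],float),np.array(d['mtx'],float),np.array(d['dist'],float))[0].reshape(-1,2)
E
python3 - <<'E'
from h import *
sc=pickle.load(open('pics/scene0.pkl','rb'));si=pickle.load(open('pics/side0.pkl','rb'))
k=1.5625
for n,a,b,z in [('knobtop',(501,351),(460,410),.04),('plunger',(388,299),(388,285),.096),('platecentreL',(362,316),(368,290),.026),('plateR',(412,340),(391,346),.026),('sqdisc',(296,299),(332,240),.012),
 ('tub',None,(281,208),.066),('brown',(283,265),(336,190),.08),('jar',(343,265),(388,215),.09),('shaker',(581,333),(552,434),.085)]:
    b=np.array(b)/k
    print(n,'side',onz(si,b,z).round(3), *( [] if a is None else ['scene',onz(sc,np.array(a)/k,z).round(3),'tri',tri([(sc,np.array(a)/k),(si,b)]).round(3)]))
a=sc['image'][180:260,190:370,::-1];b=si['image'][165:310,205:365,::-1]
a=cv2.resize(a,None,fx=4.4,fy=4.4,interpolation=3)[:,:396*2];cv2.imwrite('pics/c1.png',a[:,:790])
cv2.imwrite('pics/c2.png',cv2.resize(b,None,fx=4,fy=4,interpolation=3))
E
```

```text
knobtop side [ 0.521 -0.283  0.04 ] scene [ 0.513 -0.283  0.04 ] tri [ 0.524 -0.279  0.033]
plunger side [0.522 0.033 0.096] scene [0.5   0.013 0.096] tri [0.527 0.037 0.084]
platecentreL side [0.51  0.108 0.026] scene [0.501 0.097 0.026] tri [0.511 0.108 0.021]
plateR side [ 0.482 -0.069  0.026] scene [ 0.468 -0.078  0.026] tri [ 0.486 -0.063  0.015]
sqdisc side [0.512 0.327 0.012] scene [0.504 0.331 0.012] tri [0.517 0.342 0.002]
tub side [0.422 0.43  0.066]
brown side [0.567 0.429 0.08 ] scene [0.547 0.413 0.08 ] tri [0.574 0.444 0.066]
jar side [0.633 0.268 0.09 ] scene [0.62  0.253 0.09 ] tri [0.636 0.27  0.083]
shaker side [ 0.617 -0.426  0.085] scene [ 0.606 -0.425  0.085] tri [ 0.623 -0.42   0.076]
```

View pics/c2.png

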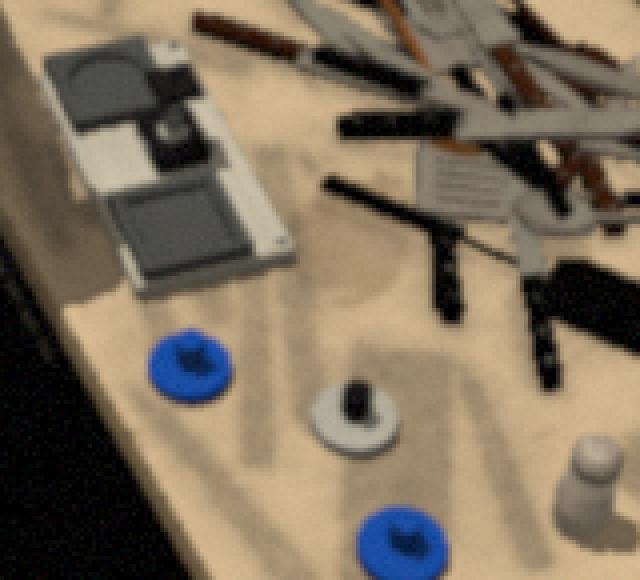

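The crop shows the far (+y) well is round, near crop (110,85), and the near well is square, near (185,225). The steel disc has its knob at (357,400). Next I'll work out the tool axes and go look with the wrist camera.

```bash
cat >> h.py <<'E'
from scipy.spatial.transform import Rotation as Ro
def toolR(s):
    q=s['ee_rot'];return Ro.from_quat([q[1],q[2],q[3],q[0]]).as_matrix()
E
python3 - <<'E'
from h import *
from station import status,viewer
s=status.sense();R=toolR(s);print(R.round(3))
print(R.T@(np.array([.46,.10,.36])-s['tool_pos'])*1000)
d=viewer.get_image('wrist');Rc=cv2.Rodrigues(np.array(d['rvec']))[0];c=-Rc.T@np.array(d['tvec']).ravel()
print('cam in tool',R.T@(c-s['tool_pos']),'view',R.T@Rc[2],'ximg',R.T@Rc[0]);print(d['mtx'])
E
```

```text
[[ 0.903 -0.001  0.43 ]
 [-0.43  -0.002  0.903]
 [-0.    -1.    -0.002]]
[ 372.14618474 -129.03617233 -361.41722805]
cam in tool [-6.70624925e-02 -1.44116530e-01 -4.08217395e-05] view [ 2.63124821e-01  9.64761686e-01 -4.65653151e-04] ximg [-1.81793140e-04  5.32242700e-04  9.99999842e-01]
[[344.56505495   0.         250.98817945]
 [  0.         344.56505495 195.7783141 ]
 [  0.           0.           1.        ]]
```

Request:
send_rows(motion=[[0,-40,0,-8.5,0],[0,-80,0,-17,0],[0,-120,0,-25.5,0],[0,-120,0,-25.5,0]])

```text
time_s: 0.55
tool_pos: [0.2802, 0.5896, 0.358]
ee_rot: [0.71, -0.704, -0.003, -0.0]
ft_force: [0.0, 0.3, 0.2]
finger_gap: 0.0857
```

Request:
send_rows(motion=[[16,0,-46,0,0],[32,0,-92,0,0],[48,0,-138,0,0],[64,0,-184,0,0],[80,0,-230,0,0]])

```text
time_s: 1.05
tool_pos: [0.36, 0.3545, 0.3507]
ee_rot: [-0.707, 0.707, -0.0, 0.0]
ft_force: [0.7, -0.5, -0.1]
finger_gap: 0.0854
```

Request:
send_rows(motion=[[16,0,-46,0,0],[32,0,-92,0,0],[48,0,-138,0,0],[64,0,-184,0,0],[80,0,-230,0,0]])

```text
time_s: 1.55
tool_pos: [0.4398, 0.1247, 0.351]
ee_rot: [-0.707, 0.707, -0.0, 0.0]
ft_force: [0.4, -0.4, 0.5]
finger_gap: 0.085
```

Request:
send_rows(motion=[[0,0,-40,0,0],[0,0,-60,0,0],[0,0,-60,0,0],[0,0,-60,0,0]])

```text
time_s: 1.95
tool_pos: [0.4396, 0.067, 0.351]
ee_rot: [0.707, -0.707, 0.001, -0.0]
ft_force: [0.5, 1.1, -0.4]
finger_gap: 0.0857
```

```bash
python3 - <<'E'
from h import *
from station import status,viewer
s=status.sense();R=toolR(s);print(s['time_s'],s['tool_pos'],R.round(3),s['ft_force'])
d=viewer.get_image('wrist');pickle.dump(d,open('pics/w1.pkl','wb'))
cv2.imwrite('pics/w1.png',cv2.resize(d['image'][:,:,::-1],(800,600),interpolation=3))
E
```

```text
1.95 [0.43955139 0.066998   0.35096631] [[ 1.    -0.     0.001]
 [-0.001  0.     1.   ]
 [-0.    -1.     0.   ]] [ 0.52107921  1.13606171 -0.3892548 ]
```

View pics/w1.png

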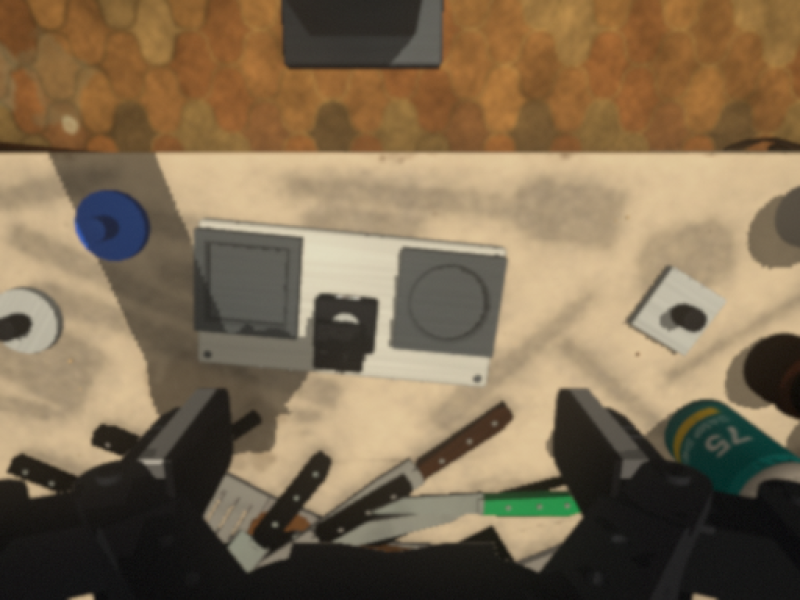

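The wrist view shows the round well on the right at about (449,302), the square well on the left at (248,284), and the plunger between them at (346,320). The round disc is at the left edge (28,320) and the square disc is at (680,312), on the right.

```bash
python3 - <<'E'
from h import *
d=pickle.load(open('pics/w1.pkl','rb'));k=1.5625
rc=[(402,248),(507,258),(492,356),(391,346)];sq=[(195,228),(303,236),(298,338),(195,330)]
P=[onz(d,np.array(c)/k,.032)[:2] for c in rc];Q=[onz(d,np.array(c)/k,.032)[:2] for c in sq]
P=np.array(P);Q=np.array(Q);print(P.round(4),P.mean(0),Q.mean(0))
print('sides',np.linalg.norm(np.diff(P,axis=0),axis=1),np.linalg.norm(np.diff(Q,axis=0),axis=1))
# model fit: station pose
m=[(-46,-46),(-46,46),(46,46),(46,-46)]
M=np.array([(-15+a,90+b,32) for a,b in m]+[(-15+a,-90+b,32) for a,b in m])/1000.
uv=np.array(rc+sq)/k
def W(p,M):
    c,s=np.cos(p[2]),np.sin(p[2]);return np.c_[p[0]+c*M[:,0]-s*M[:,1],p[1]+s*M[:,0]+c*M[:,1],M[:,2]]
f=lambda p:(proj(d,W(p,M))-uv).ravel()
r=least_squares(f,[.5,.02,-.1]);print('station',r.x,np.abs(r.fun).max(),r.fun.round(1))
print('well',W(r.x,np.array([[-.015,.09,.024]])),'plunger',W(r.x,np.array([[.012,0,.096]])))
cap=W(r.x,np.array([[.012+a,b,.096] for a in(-.02,.02) for b in(-.02,.02)]));print('cap px800',(proj(d,cap)*k).round(0))
print('wellcentre from circle',onz(d,np.array([449,302])/k,.031))
print('disc',onz(d,np.array((26,320))/k,.012),'sqdisc',onz(d,np.array((678,310))/k,.012))
E
```

```text
[[0.4466 0.0757]
 [0.4555 0.1672]
 [0.5462 0.1584]
 [0.5364 0.066 ]] [0.49618419 0.11682978] [ 0.47874067 -0.06027313]
sides [0.09190643 0.09115543 0.09292419] [0.09278658 0.0929497  0.09310383]
station [ 0.50245403  0.02684049 -0.09686708] 1.1803879901843857 [ 0.6 -0.5  0.7 -0.4  0.5  0.2  1.1  0.8 -0.4 -0.4 -1.   1.  -1.2  0.2
 -0.4 -0.6]
well [[0.49622876 0.11786931 0.024     ]] plunger [[0.51439777 0.02567991 0.096     ]]
cap px800 [[315. 320.]
 [367. 325.]
 [312. 368.]
 [363. 373.]]
wellcentre from circle [0.49532333 0.11780938 0.031     ]
disc [ 0.51748329 -0.27728931  0.012     ] sqdisc [0.50826462 0.33421625 0.012     ]
```

Request:
send_rows(motion=[[0,0,-45,0,0],[0,0,-90,0,0],[0,0,-135,0,0],[0,0,-180,0,0],[0,0,-225,0,0]])

```text
time_s: 2.5
tool_pos: [0.4404, -0.1581, 0.3513]
ee_rot: [0.707, -0.707, -0.001, 0.001]
ft_force: [0.5, -0.1, -0.7]
finger_gap: 0.0855
```

Request:
send_rows(motion=[[0,20,-45,0,0],[0,50,-85,0,0],[0,80,-115,0,0],[0,80,-115,0,0],[0,80,-115,0,0]])

```text
time_s: 3.0
tool_pos: [0.4402, -0.2718, 0.2702]
ee_rot: [0.708, -0.707, 0.0, 0.001]
ft_force: [-0.0, 0.7, 0.2]
finger_gap: 0.0859
```

```bash
python3 - <<'E'
from h import *
from station import status,viewer
s=status.sense();R=toolR(s);print(s['time_s'],s['tool_pos'],R.round(3),s['ft_force'])
d=viewer.get_image('wrist');pickle.dump(d,open('pics/w2.pkl','wb'))
cv2.imwrite('pics/w2.png',cv2.resize(d['image'][:,:,::-1],(800,600),interpolation=3))
E
```

```text
3.0 [ 0.4402311  -0.27183106  0.27023706] [[ 1.    -0.002 -0.001]
 [ 0.001  0.002  1.   ]
 [-0.002 -1.     0.002]] [-0.00965444  0.69268462  0.19033525]
```

View pics/w2.png

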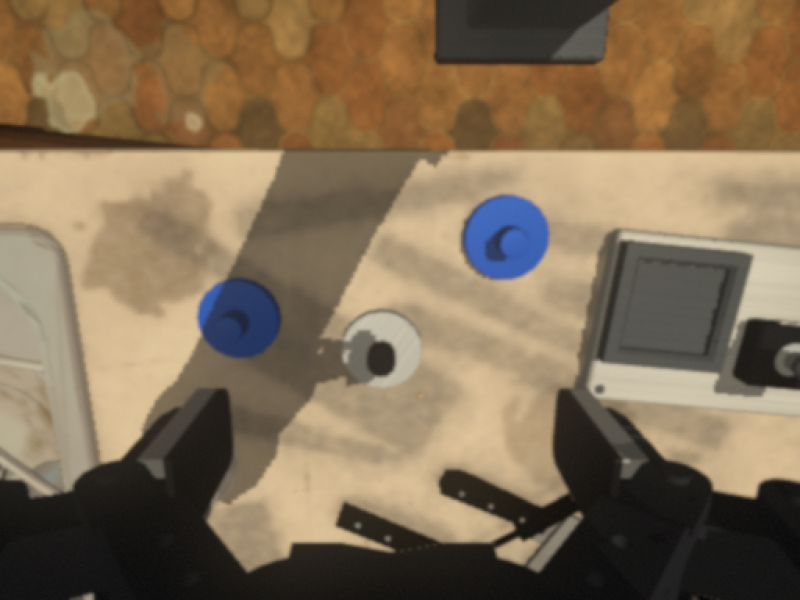

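The disc outline spans about (342–422, 309–388) with centre (382,348), and the knob is at (380,357). The decoys are more than 110 mm away, so the fingers have room.

```bash
python3 - <<'E'
from h import *
from station import status
d=pickle.load(open('pics/w2.pkl','rb'));k=1.5625
im=cv2.cvtColor(d['image'],cv2.COLOR_RGB2HSV);y0,y1,x0,x1=190,258,210,280
g=d['image'].astype(int);sub=g[y0:y1,x0:x1]
dark=(sub.max(2)<45).astype(np.uint8);n,l,st,ce=cv2.connectedComponentsWithStats(dark);i=1+np.argmax(st[1:,4]);print('knob blob',st[i],ce[i]+[x0,y0])
c=onz(d,np.array((382,348.5))/k,.010);print('disc',c)
for z,r in((0.012,.032),(0,.032),(.04,.011),(.012,.011)):
    a=np.linspace(0,6.28,60);p=proj(d,np.c_[c[0]+r*np.cos(a),c[1]+r*np.sin(a),0*a+z]);print(z,r,p.min(0)*k,p.max(0)*k)
s=status.sense();print('rel tool',(c-s['tool_pos'])*1000)
E
```

```text
Traceback (most recent call last):
ValueError: attempt to get argmax of an empty sequence
```

```bash
python3 - <<'E'
from h import *
from station import status
d=pickle.load(open('pics/w2.pkl','rb'));k=1.5625
y0,y1,x0,x1=190,258,210,280
sub=d['image'][y0:y1,x0:x1].astype(int)
dark=(sub.max(2)<65).astype(np.uint8);n,l,st,ce=cv2.connectedComponentsWithStats(dark)
for i in range(1,n):
    if st[i,4]>20: print('blob800',(st[i,:4]+[x0,y0,0,0])*k,st[i,4])
c=onz(d,np.array((382,348.5))/k,.010);print('disc',c)
for z,r in((0.012,.032),(0,.032),(.04,.011),(.012,.011)):
    a=np.linspace(0,6.28,60);p=proj(d,np.c_[c[0]+r*np.cos(a),c[1]+r*np.sin(a),0*a+z]);print(z,r,p.min(0)*k,p.max(0)*k)
s=status.sense();print('rel tool',(c-s['tool_pos'])*1000)
E
```

```text
blob800 [367.1875 343.75    26.5625  31.25  ] 273
disc [ 0.51794182 -0.27929731  0.01      ]
0.012 0.032 [341.527463   310.47538201] [422.37316631 386.77234593]
0 0.032 [342.84580415 306.42652199] [421.55245045 380.89694661]
0.04 0.011 [366.48927142 348.14943916] [396.15170069 375.95717601]
0.012 0.011 [368.06521254 336.16181915] [395.84733078 362.38134524]
rel tool [  76.86059781   -7.96137702 -261.36440772]
```

Request:
send_rows(motion=[[30,20,-3,0,0],[60,45,-8,0,0],[77,85,-8,0,0],[77,125,-8,0,0.2],[77,150,-8,0,0.4]], grip_force=60)

```text
time_s: 3.55
tool_pos: [0.5184, -0.2776, 0.1197]
ee_rot: [0.708, -0.706, -0.002, 0.002]
ft_force: [-0.7, 0.3, -0.6]
finger_gap: 0.0586
```

Request:
send_rows(motion=[[0,30,0,0,0.4],[0,50,0,0,0.4],[0,50,0,0,0.4],[0,50,0,0,0.4]])

```text
time_s: 3.95
tool_pos: [0.5186, -0.2797, 0.0725]
ee_rot: [0.707, -0.707, -0.002, 0.0]
ft_force: [0.4, -0.3, 0.8]
finger_gap: 0.0512
```

```bash
python3 - <<'E'
from h import *
from station import status,viewer
s=status.sense();R=toolR(s);print(s['time_s'],s['tool_pos'],R.round(3),s['ft_force'],s['finger_gap'])
d=viewer.get_image('wrist');pickle.dump(d,open('pics/w3.pkl','wb'))
print((proj(d,[[.518,-.279,.04],[.518,-.279,.012]])*1.5625),proj(d,[s['tool_pos']])*1.5625)
cv2.imwrite('pics/w3.png',cv2.resize(d['image'][:,:,::-1],(800,600),interpolation=3))
E
```

```text
3.95 [ 0.51858044 -0.27972237  0.07251741] [[ 1.     0.002 -0.003]
 [ 0.003  0.     1.   ]
 [ 0.002 -1.     0.   ]] [ 0.44035992 -0.29646352  0.81255519] 0.05119103235165721
[[393.9470927  356.31028992]
 [393.7196766  331.41536512]] [[391.82009446 397.81466634]]
```

View pics/w3.png

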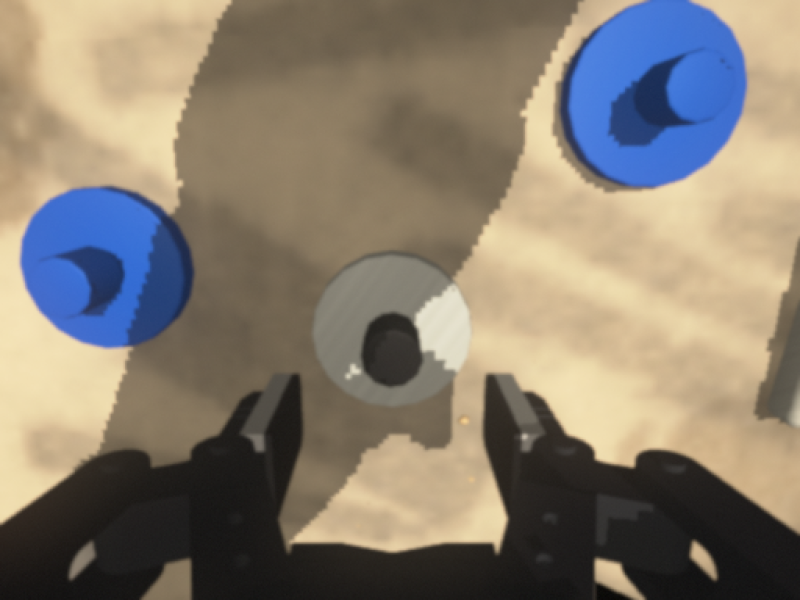

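The knob top is at (392,357) against a predicted (394,356), and the fingers straddle it evenly about (393,–). I'll descend and grip.

Request:
send_rows(motion=[[0,25,0,0,0.4],[0,45,0,0,0.4],[0,54,0,0,0.4],[0,54,0,0,1],[0,54,0,0,1]])

```text
time_s: 4.5
tool_pos: [0.5179, -0.2814, 0.0186]
ee_rot: [-0.707, 0.707, 0.001, 0.0]
ft_force: [-1.2, 9.0, 4.1]
finger_gap: 0.0228
```

Request:
send_rows(motion=[[0,0,0,0,1],[0,0,0,0,1],[0,0,0,0,1],[0,0,0,0,1],[0,0,0,0,1]])

```text
time_s: 5.0
tool_pos: [0.518, -0.2815, 0.0189]
ee_rot: [-0.707, 0.707, 0.001, 0.001]
ft_force: [-1.3, 1.8, 6.5]
finger_gap: 0.0198
```

Request:
send_rows(motion=[[0,-10,0,0,1],[0,-30,0,0,1],[0,-60,0,0,1],[0,-100,0,0,1],[0,-140,0,0,1]])

```text
time_s: 5.5
tool_pos: [0.5159, -0.2809, 0.1584]
ee_rot: [0.707, -0.707, 0.001, 0.001]
ft_force: [0.3, -1.2, -3.1]
finger_gap: 0.0197
```

Request:
send_rows(motion=[[-4,0,40,0,1],[-8,0,80,0,1],[-12,0,120,0,1],[-16,0,160,0,1],[-20,0,200,0,1]])

```text
time_s: 6.0
tool_pos: [0.4961, -0.0798, 0.1577]
ee_rot: [-0.707, 0.707, -0.0, 0.0]
ft_force: [0.9, -0.3, -3.5]
finger_gap: 0.0198
```

Request:
send_rows(motion=[[0,0,40,0,1],[0,0,80,0,1],[0,0,120,0,1],[0,0,160,0,1],[0,0,198,0,1]])

```text
time_s: 6.5
tool_pos: [0.4962, 0.1183, 0.1577]
ee_rot: [-0.707, 0.707, 0.0, -0.0]
ft_force: [0.8, 0.8, -2.9]
finger_gap: 0.0193
```

Request:
send_rows(motion=[[0,0,0,0,1],[0,0,0,0,1],[0,0,0,0,1]])

```text
time_s: 6.8
tool_pos: [0.4966, 0.1154, 0.1573]
ee_rot: [-0.707, 0.707, -0.001, 0.0]
ft_force: [0.4, -0.8, -3.6]
finger_gap: 0.0196
```

```bash
python3 - <<'E'
from h import *
from station import status,viewer
s=status.sense();R=toolR(s);print(s['time_s'],s['tool_pos'],R.round(3),s['ft_force'],s['finger_gap'])
d=viewer.get_image('wrist');pickle.dump(d,open('pics/w4.pkl','wb'))
p=s['tool_pos'];a=np.linspace(0,6.28,60);z=p[2]-.0185+.012
q=proj(d,np.c_[p[0]+.032*np.cos(a),p[1]+.032*np.sin(a),0*a+z])*1.5625;print('disc top outline pred',q.min(0),q.max(0))
q=proj(d,np.c_[.4962+.037*np.cos(a),.1178+.037*np.sin(a),0*a+.032])*1.5625;print('well rim',q.min(0),q.max(0))
m=np.array([[-.061,.044],[-.061,.136],[.031,.136],[.031,.044]]);c,n=np.cos(-.0969),np.sin(-.0969)
print('plate',proj(d,np.c_[.5025+c*m[:,0]-n*m[:,1],.0268+n*m[:,0]+c*m[:,1],[.032]*4])*1.5625)
cv2.imwrite('pics/w4.png',cv2.resize(d['image'][:,:,::-1],(800,600),interpolation=3))
E
```

```text
6.8 [0.49658592 0.11535085 0.15732769] [[ 1.    -0.     0.001]
 [-0.001 -0.001  1.   ]
 [-0.    -1.    -0.001]] [ 0.38016133 -0.81579745 -3.59815727] 0.019614095413158866
disc top outline pred [286.07867377 285.86849789] [497.64986975 481.57037783]
well rim [325.21680757 221.19056921] [468.85045881 360.6513514 ]
plate [[313.09473803 194.24441111]
 [498.58021163 212.39203413]
 [473.47968545 383.72610733]
 [303.23433562 368.40206698]]
```

View pics/w4.png

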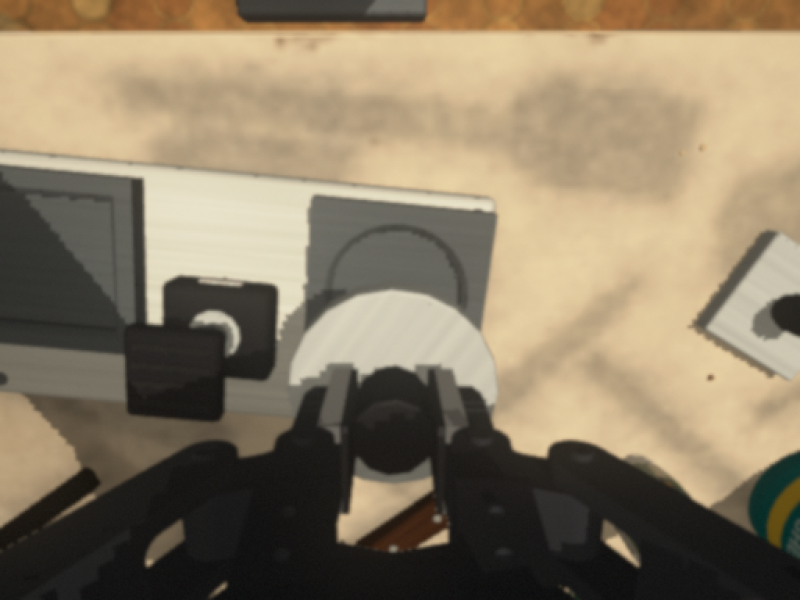

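The held disc is centred at x≈393 (predicted 392), the well rim spans about 327–468 (predicted 325–469) and the plate corners match within 2 px. The knob sits square in the grip, so I'll lower it.

Request:
send_rows(motion=[[0,30,1,0,1],[0,60,1,0,1],[0,85,1,0,1],[0,95,1,0,1],[0,98,1,0,1]])

```text
time_s: 7.35
tool_pos: [0.4961, 0.1164, 0.0583]
ee_rot: [-0.707, 0.707, -0.001, -0.0]
ft_force: [0.3, -0.1, -3.6]
finger_gap: 0.0199
```

Request:
send_rows(motion=[[0,3,0,0,1],[0,6,0,0,1],[0,8,0,0,1],[0,10,0,0,1],[0,12,0,0,1]])

```text
time_s: 7.85
tool_pos: [0.4971, 0.118, 0.0476]
ee_rot: [0.707, -0.707, -0.0, -0.0]
ft_force: [0.0, 0.6, -3.3]
finger_gap: 0.0199
```

Underside is at about z = 0.029, inside the mouth, with no contact force. I'll carry on down.

Request:
send_rows(motion=[[0,1,0,0,1],[0,2,0,0,1],[0,3,0,0,1],[0,4,0,0,1],[0,4,0,0,1]])

```text
time_s: 8.35
tool_pos: [0.4967, 0.1178, 0.0431]
ee_rot: [-0.707, 0.707, 0.0, -0.0]
ft_force: [0.2, -0.4, -2.9]
finger_gap: 0.0197
```

Request:
send_rows(motion=[[0,0.5,0,0,1],[0,1,0,0,1],[0,1,0,0,0.6],[0,1,0,0,0.5],[0,1,0,0,0.5]])

```text
time_s: 8.85
tool_pos: [0.4972, 0.118, 0.0425]
ee_rot: [0.707, -0.707, -0.0, -0.0]
ft_force: [0.9, -0.1, -0.3]
finger_gap: 0.0427
```

Request:
send_rows(motion=[[0,0,0,0,0.5],[0,-20,0,0,0.5],[0,-50,0,0,0.5],[0,-80,0,0,0.5],[0,-110,0,0,0.5]])

```text
time_s: 9.35
tool_pos: [0.4966, 0.1178, 0.1533]
ee_rot: [-0.707, 0.707, -0.0, -0.0]
ft_force: [-0.2, 0.1, -0.1]
finger_gap: 0.0426
```

Request:
send_rows(motion=[[-20,-20,0,0,0.5],[-50,-20,0,0,0.5],[-60,-20,0,0,0.5],[-60,-20,0,0,0.5],[-60,-20,0,0,0.5]])

```text
time_s: 9.85
tool_pos: [0.4377, 0.1179, 0.1723]
ee_rot: [0.707, -0.707, -0.0, -0.0]
ft_force: [0.7, -1.0, 0.2]
finger_gap: 0.0426
```

```bash
python3 - <<'E'
from h import *
from station import status,viewer
s=status.sense();R=toolR(s);print(s['time_s'],s['tool_pos'],R.round(3),s['ft_force'],s['finger_gap'])
d=viewer.get_image('wrist');pickle.dump(d,open('pics/w5.pkl','wb'))
a=np.linspace(0,6.28,60)
for z,r in((.036,.032),(.032,.037),(.064,.011)):
    q=proj(d,np.c_[.4962+r*np.cos(a),.1178+r*np.sin(a),0*a+z])*1.5625;print(z,r,q.min(0),q.max(0))
cap=[[.514,.0257,.096]];print('cap',proj(d,cap)*1.5625)
cv2.imwrite('pics/w5.png',cv2.resize(d['image'][:,:,::-1],(800,600),interpolation=3))
d4=pickle.load(open('pics/w4.pkl','rb'))
C=np.array([onz(d4,np.array(c)/1.5625,.096) for c in[(125,325),(223,328),(222,420),(127,415)]]);print(C,C.mean(0))
E
```

```text
9.85 [0.43766541 0.11786449 0.17231857] [[ 1.     0.001 -0.   ]
 [ 0.     0.     1.   ]
 [ 0.001 -1.     0.   ]] [ 0.68244706 -1.0135397   0.23178853] 0.042550106428430594
0.036 0.032 [335.07520925 335.94240111] [448.57672683 440.68401151]
0.032 0.037 [327.02981757 325.06795952] [456.63113339 444.87006753]
0.064 0.011 [370.38656984 392.60398537] [413.18995985 431.61289995]
cap [[194.14136272 478.05934929]]
[[0.49336986 0.00837229 0.096     ]
 [0.49463951 0.04762827 0.096     ]
 [0.53518611 0.04378895 0.096     ]
 [0.53293007 0.00396653 0.096     ]] [0.51403139 0.02593901 0.096     ]
```

View pics/w5.png

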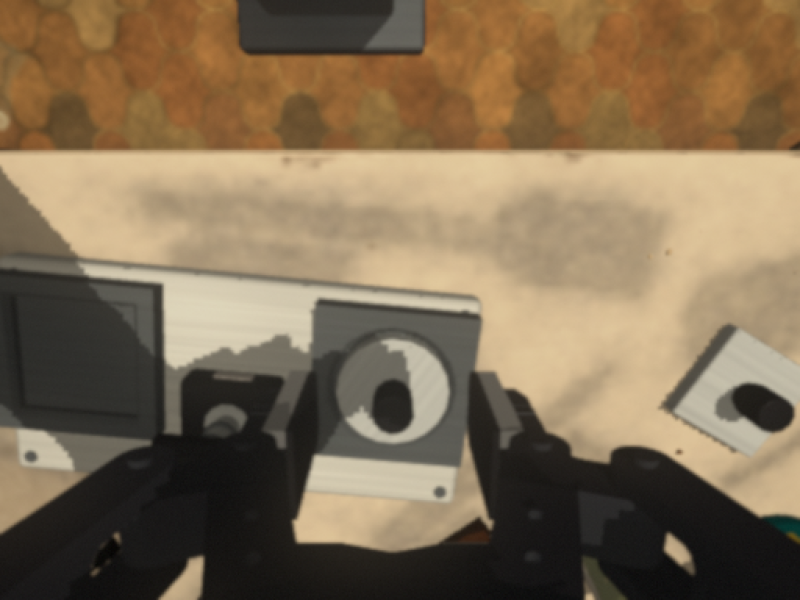

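The disc spans about (337–449, 337–441) against a predicted (335–449, 336–441), so it is seated concentric and let go. Cap corners put the plunger at (0.514, 0.026). I'll shut the fingers and move over it.

Request:
send_rows(motion=[[25,0,-30,0,1],[50,0,-60,0,1],[76,0,-92,0,1],[76,0,-92,0,1],[76,0,-92,0,1]])

```text
time_s: 10.4
tool_pos: [0.5137, 0.0246, 0.1715]
ee_rot: [-0.707, 0.707, -0.001, 0.001]
ft_force: [-0.1, 0.9, -0.1]
finger_gap: 0.0
```

Request:
send_rows(motion=[[0,20,0,0,1],[0,45,0,0,1],[0,65,0,0,1],[0,70,0,0,1],[0,70,0,0,1]])

```text
time_s: 10.9
tool_pos: [0.5119, 0.0268, 0.1015]
ee_rot: [0.707, -0.707, 0.0, 0.001]
ft_force: [1.0, -0.7, -0.4]
finger_gap: -0.0001
```

Request:
send_rows(motion=[[0,4,0,0,1],[0,8,0,0,1],[0,12,0,0,1],[0,16,0,0,1],[0,20,0,0,1]])

```text
time_s: 11.4
tool_pos: [0.5139, 0.0263, 0.0836]
ee_rot: [0.707, -0.707, -0.001, -0.001]
ft_force: [-2.2, 0.4, 7.2]
finger_gap: 0.0001
```

Request:
send_rows(motion=[[0,5,0,0,1],[0,10,0,0,1],[0,15,0,0,1],[0,20,0,0,1],[0,24,0,0,1]])

```text
time_s: 11.9
tool_pos: [0.5139, 0.0263, 0.06]
ee_rot: [0.707, -0.707, -0.001, -0.001]
ft_force: [-2.2, 0.7, 9.7]
finger_gap: -0.0002
```

Request:
send_rows(motion=[[0,2,0,0,1],[0,4,0,0,1],[0,4,0,0,1],[0,4,0,0,1],[0,4,0,0,1]])

```text
time_s: 12.4
tool_pos: [0.5139, 0.0263, 0.0558]
ee_rot: [0.707, -0.707, -0.001, -0.001]
ft_force: [-1.6, -0.2, 7.7]
finger_gap: 0.0004
```

Request:
send_rows(motion=[[0,1,0,0,1],[0,2,0,0,1],[0,2,0,0,1],[0,2,0,0,1],[0,2,0,0,1]])

```text
time_s: 12.9
tool_pos: [0.5139, 0.0263, 0.0541]
ee_rot: [0.707, -0.707, -0.001, -0.001]
ft_force: [-3.6, 0.1, 12.0]
finger_gap: 0.0003
```

Request:
send_rows(motion=[[0,0,0,0,1],[0,0,0,0,1],[0,0,0,0,1],[0,0,0,0,1],[0,0,0,0,1]])

```text
time_s: 13.4
tool_pos: [0.5139, 0.0263, 0.0541]
ee_rot: [0.707, -0.707, -0.001, -0.001]
ft_force: [-3.5, 0.4, 11.6]
finger_gap: 0.0001
```

Request:
send_rows(motion=[[0,0,0,0,1],[0,0,0,0,1],[0,0,0,0,1],[0,0,0,0,1],[0,0,0,0,1]])

```text
time_s: 13.9
tool_pos: [0.5139, 0.0263, 0.0541]
ee_rot: [0.707, -0.707, -0.001, -0.001]
ft_force: [-2.5, 0.1, 10.8]
finger_gap: 0.0
```

Request:
send_rows(motion=[[0,0,0,0,1],[0,0,0,0,1],[0,0,0,0,1],[0,0,0,0,1],[0,0,0,0,1]])

```text
time_s: 14.4
tool_pos: [0.5139, 0.0263, 0.0541]
ee_rot: [0.707, -0.707, -0.001, -0.001]
ft_force: [-3.8, -0.1, 11.2]
finger_gap: 0.0
```

Request:
send_rows(motion=[[0,0,0,0,1],[0,0,0,0,1],[0,0,0,0,1],[0,0,0,0,1],[0,0,0,0,1]])

```text
time_s: 14.9
tool_pos: [0.5139, 0.0263, 0.0541]
ee_rot: [0.707, -0.707, -0.001, -0.001]
ft_force: [-2.6, -0.1, 10.3]
finger_gap: -0.0004
```

```bash
python3 - <<'E'
from h import *
from station import status,viewer
s=status.sense();print(s['time_s'],s['tool_pos'],s['ft_force'],s['finger_gap'])
w=viewer.get_image('wrist');c=viewer.get_image('side')
a=np.linspace(0,6.28,60);q=proj(w,np.c_[.4962+.032*np.cos(a),.1178+.032*np.sin(a),0*a+.036]);print('disc pred wrist px',q.min(0),q.max(0))
b=cv2.resize(c['image'][150:240,190:300],(470,384),interpolation=3)
cv2.imwrite('pics/e.png',cv2.resize(np.hstack([w['image'],b])[:,:,::-1],(798,312),interpolation=2))
E
```

```text
14.9 [0.51390958 0.02627068 0.05409893] [-2.64652469 -0.07092058 10.25892004] -0.00036953901860459394
disc pred wrist px [371.39244043 140.56968544] [501.81556843 264.89479824]
```

View pics/e.png

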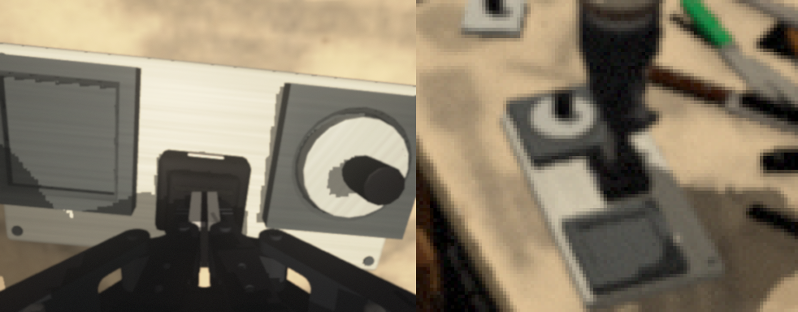

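The wrist picture shows the fingers on the cap at (203,205) and the disc flat in the round well at (355,160). The side view agrees. The plunger has been held 42 mm down at about 11 N for over 2 s, so I'm handing the job in.

```bash
python3 -c "
from station import finish_job,status
print(finish_job());s=status.sense();print(s['time_s'],s['tool_pos'],s['ft_force'])"
```

```text
the job is handed in; nothing more can be done
None
the job is handed in; nothing more can be done
```

I laid the round steel disc in the round well, let it go, and pressed the plunger to the third notch. The job was handed in at 14.9 s with the plunger still held down; the hand-in reported no verdict.

- **Disc:** After release, its outline matched the position predicted for a seated disc to about 2 px (roughly 1 mm). It was still flat in the well in the last picture.
- **Plunger:** The fingertips stayed at z = 0.0541 m, about 42 mm of travel, for over 2 s with 10–12 N upward on the tool.
- **Other objects:** I touched nothing else that I know of, and the forces stayed far below the limits. I did not re-measure the jars, shaker, tub or square disc at the end.

No check failed. The only disagreement was the grip gap on the knob, 19.8 mm against its 22 mm diameter. The disc was still held square and did not slip.

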